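# Trial-fit the spacer block in the cell holder and shut the keeper

## Robot

A 6-joint arm with a two-finger parallel gripper is mounted at the origin on the work surface; the furniture and walls round the work are solid. World frame = base frame: x ahead of the robot, y to its left, z up, the work surface at z = 0. Lengths are in m, angles in rad, forces in N, time in s.
With the tool pointing down it reaches from about 0.35 to 0.8 m from the base axis. Payload 7.3 kg.
Tool frame: the origin (TCP) lies between the finger pads; the fingertips stand 14 mm ahead of it and the grasp point (between the pads) lies 5 mm behind it (r.nose_length is the distance from the TCP to the fingertips, in m); z points along the fingers, y is the line along which they close (so a half turn about z gives the same grasp; the last joint's range is limited). The gripper opens to 85 mm and grips with 20 to 120 N. Pads are 22 mm wide; open, the fingers measure 114 mm over their backs; the gripper's body (76 mm by 85 mm) begins 54 mm behind the grasp point. The pads swing forward as they close: fully open they stand 13 mm farther back than shut.
Start: joints at [-1.249, 0.342, 1.524, -0, 1.275, -0.146], TCP at [0.237, -0.469, 0.245] pointing down, gripper open.
Joint ranges: [-2.53, 2.53], [-0.77, 2.02], [0.04, 2.7], [-1, 4.14], [0.28, 2.66], [-3.11, 3.11]. Speed limits (rad/s): [2.57, 2.57, 3.14, 3.14, 3.14, 3.14].

## Interface

Orientations are given as [roll, pitch, yaw] about the fixed x, y, z axes, in that order (R = Rz(yaw) Ry(pitch) Rx(roll)).
In Python, from station import r gives the robot as it stands.
- The arm moves only by the tool carry_out, never from a script. Its argument "motion" is a list of rows, each an object of numbers: "tx", "ty", "tz": the shift along the tool's x, y, z in units of 30 cm (1.0 is 30 cm); "rx", "ry", "rz": the turn, a rotation vector about the tool's x, y, z in units of 45 degrees (1.0 is 45 degrees); "hand": the opening, from 0 (shut) to 1 (fully open). A call has exactly 8 rows; each row is the pose to reach, as a shift and turn from the pose commanded when the call began, along the tool's axes at that moment; what a row does not reach only later rows make up. A row lasts 1/10 s, in which the tool goes at most 50 mm and 8.59 degrees, less where a joint would pass 70% of its speed; a pose out of reach is approached as far as the arm can. A call with a number of a shift or a turn outside -1 to 1 is refused whole. A call with a gripper value outside its range is refused whole. The fingers move at their own pace and stop on an object; the grip force is fixed at half the most. Time passes only in rows, so rows that repeat a pose let the fingers close, or fill a call up. It gives the time, the measured TCP pose, the force, the opening and the grip force at its end, in the units of the state.
- r.sense(): the state, without advancing time (a new reading comes with each control period).
- r.read_camera(name): name is "scene" or "top" or "wrist"; returns a dict with "frame" (480x640x3 uint8, blue, green, red), "fx", "fy", "cx", "cy" (pixels), "k1" (the pictures are not rectified: a ray, as slopes to the right and down, at radius r is drawn at 1 + k1 r^2 times it, then the intrinsics apply), "eye" and "orientation" of the camera in the world; the wrist camera has in their place "tool_from_camera" (4x4, takes a point from camera to tool coordinates, whose origin is the TCP and whose axes are the flange's). Camera axes: x right, y down, z forward; pixel columns grow to the right and rows downward; lengths in m; the calibration is good to about 2 mm. A picture is of the moment at which its call begins: read the wrist's pose just before it. There is no depth.
- r.job_done(): hands the job in; it is judged then, once.
The state is a dict: "time_s": time; "q": joint angles; "qd": joint speeds; "tau": joint torques, N m; "tool_pos": TCP position; "tcp_rot": TCP orientation; "wrist_force": force on the tool from outside, world axes, zero at the start; "wrist_torque": the same for the moment, N m; "grip_width": finger opening in m; "grip_force": force on a finger pad.
Only numpy, scipy, OpenCV 4.12 (cv2) and the standard library are available. Lean on these libraries where they do the work, as an engineer would, in place of code of your own. Each camera call takes 0.05 s, during which the arm holds its last target. There are 200 camera calls.

## Task

The jaw of the cell holder on the bench has been set to one of three widths: find out which of the three spacer blocks on the mat fits its gap snugly (it slides in from the mouth with only a little play, where a thinner one would rattle), push that one fully home against the back stop, then swing the red keeper arm fully shut behind it. Any block you try that does not fit goes back on the black mat, so that in the end the other two stand upright there; do not disturb the crucible, the dropper bottle or the tub.

Things in the scene. Friction and masses are not known exactly. Their poses are not given: they have to be found in the camera images.
- holder: Cell holder bolted to the bench. Grey base plate 190 (x) x 150 (y) x 6 mm; origin: centre of its underside; x points along the gap from its open mouth to the back stop, y from fence to jaw, z up. The gap's floor is the plate's top (z = 6 mm), which reaches out in front of the mouth to x = -95 mm. Aluminium fence: inner face at y = 0, x = 30 to 75 mm, 35 mm wide, top at z = 57 mm.
- gap_mouth (a point): Point on the gap's floor at the fence's inner face, at the mouth (x = 30, y = 0, z = 6 mm in the holder's frame); axes as the holder's. In front of it, from x = 30 out to x = 18 mm, a lead-in flares outwards by 7 mm on the fence side and likewise on the jaw side. A fixed clear cover lies over the gap, x = 34 to 84 mm, z = 57 to 61 mm, so blocks can only be slid in through the mouth.
- gap_stop (a point): Point on the gap's floor where fence and back stop meet (x = 75, y = 0, z = 6 mm in the holder's frame); axes as the holder's. A block that is fully home touches the back stop's front face: its centre is then 43 mm before this point (holder x = 32 mm), its rear end at holder x = -11 mm, so that 29 mm of it stick out in front of the lead-in.
- jaw: Blue jaw, 45 (x) x 30 (y) x 49 mm, screwed tight at one of three settings. Origin: centre of its underside, 6 mm above the bench, axes as the holder's; inner face at its y = -15 mm. Gap = its origin's y in the holder's frame less 15 mm: 17, 22 or 27 mm. The snug block has 2 mm of play; one size thicker jams in the lead-in (3 mm too thick), one size thinner has 7 mm of play.
- keeper (a joint): Red keeper arm's angle (rad): 0 = shut (hard stop) across the mouth, 3 mm behind a block that is home; grows, to 2.8, as it swings towards the holder's -x, then -y. Starts at 2.1 to 2.6. Pivot at holder x = -18, y = -55 mm; bar 100 mm long, 8 mm thick, 15 to 33 mm above the bench, pointing along the holder's +y when shut. Friction 0.06 N m: stays where left, a fingertip pushes it.
- keeper_knob (a point): Centre of the top of the black knob on the keeper arm, 85 mm from the pivot; the knob is 14 mm across, from 36 to 54 mm above the bench.
- mat: Black rubber mat, 150 (x) x 260 (y) x 3 mm, fixed to the bench. Origin: centre of its underside. The three blocks stand on it side by side, 80 mm apart along its y, in any order, their length along its x, give or take.
- block_thin: Spacer block 'thin': aluminium bar 86 mm long (its x), 15 mm thick (its y), 45 mm high (its z), standing on its long edge, blue strip along the top and blue panel on each side. Origin: centre of its underside. Loose, 0.17 kg (mass varies by 20 %).
- block_middle: Spacer block 'middle': aluminium bar 86 mm long (its x), 20 mm thick (its y), 45 mm high (its z), standing on its long edge, yellow strip along the top and yellow panel on each side. Origin: centre of its underside. Loose, 0.22 kg (mass varies by 20 %).
- block_thick: Spacer block 'thick': aluminium bar 86 mm long (its x), 25 mm thick (its y), 45 mm high (its z), standing on its long edge, red strip along the top and red panel on each side. Origin: centre of its underside. Loose, 0.28 kg (mass varies by 20 %).
- crucible: Bystander: white porcelain crucible, 43 mm across, 32 mm high. Origin: centre of its underside.
- dropper_bottle: Bystander: brown dropper bottle with a black cap, 35 mm across, 78 mm high. Origin: centre of its underside.
- cream_tub: Bystander: beige tub with a red band round its rim, 61 mm across, 56 mm high. Origin: centre of its underside.

How it is judged:
By the outcome, as a careful person would: the job done as asked, in the order asked, and still so for the second after the job is handed in, with the robot touching nothing.
It also fails if it takes over 72 s, if anything falls off the work surface, if the arm or the gripper's body presses on something with over 40 N, if the wrist force passes 120 N, or if a joint passes its speed limit or range.

## Working session

There is one attempt and no reset: what is moved stays moved. The work goes in short steps, Python scripts to look and compute and a tool call to move; the robot and the scene stay as the last step left them, time stands still between calls to the robot, and variables do not carry over. Pictures are saved under pics/ and viewed, at most 10 in all, crops included, and the job is handed in when it is done.

Besides the shell and the picture viewer there is one more tool, called after "Call:" as name(argument=value, ...), one argument or row to a line, values as JSON. carry_out: Moves the arm, as the interface text tells. Shifts and turns lie within -1 to 1; 1 stands for 30 cm of shift or 45 degrees of turn. Its arguments: {"type":"object","properties":{"motion":{"type":"array","items":{"type":"object","properties":{"tx":{"type":"number","minimum":-1,"maximum":1},"ty":{"type":"number","minimum":-1,"maximum":1},"tz":{"type":"number","minimum":-1,"maximum":1},"rx":{"type":"number","minimum":-1,"maximum":1},"ry":{"type":"number","minimum":-1,"maximum":1},"rz":{"type":"number","minimum":-1,"maximum":1},"hand":{"type":"number"}}}}},"required":["motion"]}

```bash
mkdir -p pics; ls
python3 - <<'E'
from station import r
import cv2
s=r.sense(); print({k:s[k] for k in('time_s','tool_pos','tcp_rot','grip_width')}, r.nose_length)
for n in('scene','top','wrist'):
    c=r.read_camera(n); cv2.imwrite(f'pics/{n}0.png',c['frame']); print(n,{k:v for k,v in c.items() if k!='frame'})
E
```

```text
pics
{'time_s': 0.0, 'tool_pos': array([ 0.23662073, -0.46822588,  0.24462323]), 'tcp_rot': array([-3.14005382e+00, -2.04246917e-04,  4.67788239e-01]), 'grip_width': 0.085562740562335} 0.014
scene {'fx': 624.7164522236809, 'fy': 624.7164522236809, 'cx': 316.74279807417423, 'cy': 237.77756864519736, 'k1': -0.06779880974145444, 'eye': array([-0.04353829,  0.95700552,  0.83578608]), 'orientation': array([-2.14384892,  0.0131127 , -2.60113189])}
top {'fx': 439.598677733349, 'fy': 439.598677733349, 'cx': 322.5255623967121, 'cy': 234.92739490525278, 'k1': 0.0015460227850431162, 'eye': array([ 0.40228503, -0.08155396,  0.98582394]), 'orientation': array([-2.95413134,  0.00955604, -1.54816532])}
wrist {'fx': 367.15315220321065, 'fy': 367.15315220321065, 'cx': 315.9722920071573, 'cy': 238.13937297849122, 'k1': 0.004147351699551075, 'tool_from_camera': array([[-5.86903228e-04, -9.49760035e-01, -3.12978485e-01,
         8.07068787e-02],
       [ 9.99999764e-01, -4.45272253e-04, -5.24001831e-04,
        -1.14847668e-03],
       [ 3.58315362e-04, -3.12978718e-01,  9.49760072e-01,
        -1.28231492e-01],
       [ 0.00000000e+00,  0.00000000e+00,  0.00000000e+00,
         1.00000000e+00]])}
```

View pics/top0.png

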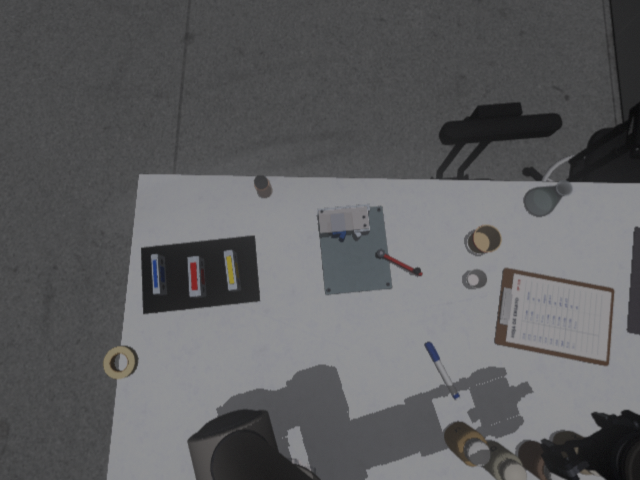

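View pics/scene0.png

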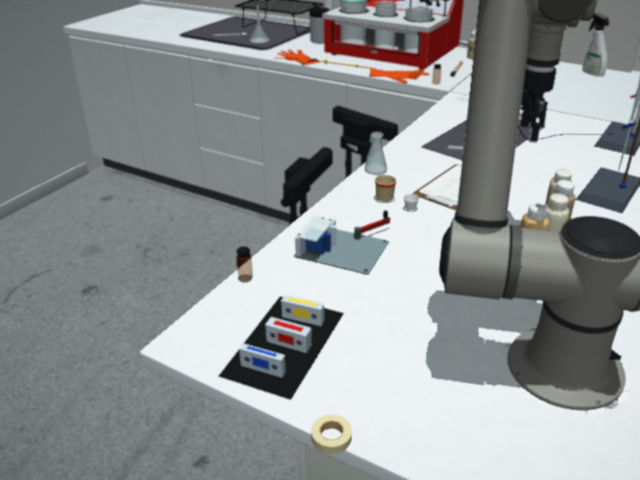

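The top view has the mat at (142–260, 236–313) with blue, red and yellow blocks. The holder plate is at (320–392, 205–294), its mouth towards the robot (image down), and the keeper pivots at (380,254) with its tip at (418,272).

```bash
cat > h.py <<'E'
import numpy as np, cv2
from scipy.spatial.transform import Rotation as R
from station import r
def cam(name):
    s=r.sense(); c=r.read_camera(name); T=np.eye(4)
    if name=='wrist':
        T[:3,:3]=R.from_euler('xyz',s['tcp_rot']).as_matrix(); T[:3,3]=s['tool_pos']; T=T@c['tool_from_camera']
    else:
        T[:3,:3]=R.from_euler('xyz',c['orientation']).as_matrix(); T[:3,3]=c['eye']
    c['T']=T; return c
def world(c,px,z):
    K=np.array([[c['fx'],0,c['cx']],[0,c['fy'],c['cy']],[0,0,1]])
    n=cv2.undistortPoints(np.float64(px).reshape(-1,1,2),K,np.array([c['k1'],0,0,0.]))[:,0]
    d=np.c_[n,np.ones(len(n))]@c['T'][:3,:3].T; e=c['T'][:3,3]
    return e+d*((z-e[2])/d[:,2])[:,None]
def mask(f,col):
    h=cv2.cvtColor(f,cv2.COLOR_BGR2HSV)
    B={'blue':[(105,110,50),(130,255,255)],'yellow':[(20,110,80),(35,255,255)],'red':[(0,140,80),(6,255,255)],'black':[(0,0,0),(180,255,45)]}[col]
    m=cv2.inRange(h,*[np.array(b,np.uint8) for b in B])
    if col=='red': m|=cv2.inRange(h,np.array((174,140,80),np.uint8),np.array((180,255,255),np.uint8))
    return m
def rect(pts):
    """min-area rect of world pts: centre, sizes, yaw of long side"""
    (c,(w,h),a)=cv2.minAreaRect(np.float32(pts[:,:2]*1000))
    if w<h: w,h,a=h,w,a+90
    a=(a+90)%180-90
    return np.round(c,1),round(w,1),round(h,1),round(a,1)
def blobs(m,amin=20):
    return [c for c in cv2.findContours(m,cv2.RETR_EXTERNAL,cv2.CHAIN_APPROX_NONE)[0] if cv2.contourArea(c)>amin]
E
python3 - <<'E'
from h import *
c=cam('top'); f=c['frame']
for col in('blue','yellow','red'):
    for b in blobs(mask(f,col)): print(col,cv2.boundingRect(b),rect(world(c,b[:,0],.048 if cv2.boundingRect(b)[0]<260 else .033)))
for p in [(320,208),(381,206),(391,289),(326,294)]: print('plate',p,world(c,[p],.006)[0].round(4))
for p in [(142,247),(255,236),(260,300),(144,313)]: print('mat',p,world(c,[p],.003)[0].round(4))
g=f[195:305,310:440]; cv2.imwrite('pics/a1.png',cv2.resize(g,None,fx=5,fy=5,interpolation=2))
E
```

```text
blue (427, 343, 12, 18) (array([ 339.9, -303.9]), 38.5, 10.4, 26.4)
blue (153, 260, 5, 28) (array([488.6, 289.2]), 58.3, 7.0, 8.5)
blue (338, 232, 8, 7) (array([ 583.5, -110.2]), 15.5, 13.5, -88.8)
yellow (227, 256, 7, 28) (array([500.3, 128.4]), 58.7, 9.0, 10.6)
red (191, 263, 6, 27) (array([485. , 205.4]), 56.2, 10.7, 4.5)
plate (320, 208) [ 0.6507 -0.0608  0.006 ]
plate (381, 206) [ 0.6582 -0.2006  0.006 ]
plate (391, 289) [ 0.4693 -0.2223  0.006 ]
plate (326, 294) [ 0.4551 -0.0787  0.006 ]
mat (142, 247) [0.552  0.3416 0.003 ]
mat (255, 236) [0.5828 0.0858 0.003 ]
mat (260, 300) [0.4388 0.0673 0.003 ]
mat (144, 313) [0.4047 0.3224 0.003 ]
```

View pics/a1.png

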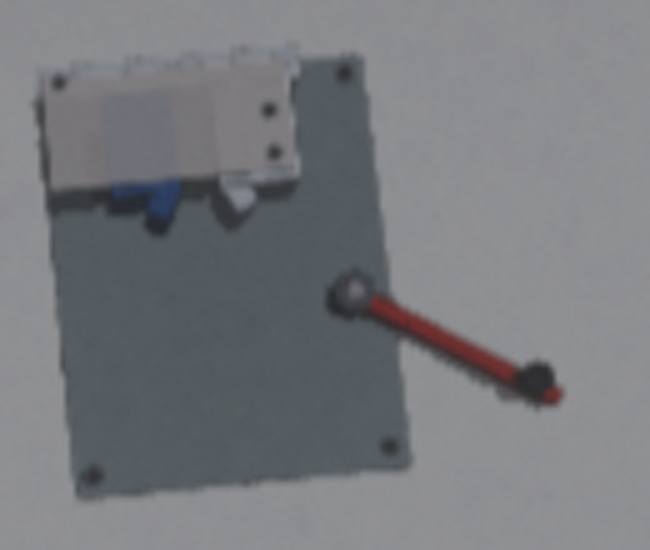

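```bash
cat >> h.py <<'E'
def plan(p,yaw,zdown=True):
    """shift/turn in move units from present measured pose to TCP p, tool down at yaw (rad)"""
    s=r.sense(); R0=R.from_euler('xyz',s['tcp_rot']); R1=R.from_euler('xyz',[np.pi,0,yaw])
    print('t=%.2f'%s['time_s'],'pos',np.round(s['tool_pos'],4),'rot',np.round(s['tcp_rot'],3),'w %.4f'%s['grip_width'])
    print('shift',np.round(R0.inv().apply(np.array(p)-s['tool_pos'])/.3,3),'turn',np.round((R0.inv()*R1).as_rotvec()/np.radians(45),3))
E
python3 -c "
from h import *
plan((.577,-.131,.15),3.245)"
```

```text
t=0.20 pos [ 0.2367 -0.4684  0.2449] rot [-3.141 -0.     0.468] w 0.0854
shift [ 1.52  -0.492  0.317] turn [-0.000e+00 -2.000e-03 -3.536e+00]
```

Call:
carry_out(
  motion=[
    {"tx": 0.15, "ty": -0.05, "rz": -0.19, "hand": 1},
    {"tx": 0.3, "ty": -0.1, "rz": -0.38, "hand": 1},
    {"tx": 0.45, "ty": -0.15, "rz": -0.57, "hand": 1},
    {"tx": 0.6, "ty": -0.2, "rz": -0.76, "hand": 1},
    {"tx": 0.75, "ty": -0.25, "rz": -0.95, "hand": 1},
    {"tx": 0.9, "ty": -0.3, "rz": -1, "hand": 1},
    {"tx": 1, "ty": -0.33, "rz": -1, "hand": 1},
    {"tx": 1, "ty": -0.33, "rz": -1, "hand": 1},
  ],
)

```text
schema error: expected keys tx, ty, tz, rx, ry, rz, hand
```

```bash
python3 -c "
from h import *
plan((.577,-.131,.15),3.245)"
```

```text
t=0.20 pos [ 0.2367 -0.4684  0.2449] rot [-3.141 -0.     0.468] w 0.0854
shift [ 1.52  -0.492  0.317] turn [-0.000e+00 -2.000e-03 -3.536e+00]
```

Call:
carry_out(
  motion=[
    {"tx": 0.15, "ty": -0.05, "tz": 0, "rx": 0, "ry": 0, "rz": -0.19, "hand": 1},
    {"tx": 0.3, "ty": -0.1, "tz": 0, "rx": 0, "ry": 0, "rz": -0.38, "hand": 1},
    {"tx": 0.45, "ty": -0.15, "tz": 0, "rx": 0, "ry": 0, "rz": -0.57, "hand": 1},
    {"tx": 0.6, "ty": -0.2, "tz": 0, "rx": 0, "ry": 0, "rz": -0.76, "hand": 1},
    {"tx": 0.75, "ty": -0.25, "tz": 0, "rx": 0, "ry": 0, "rz": -0.95, "hand": 1},
    {"tx": 0.9, "ty": -0.3, "tz": 0, "rx": 0, "ry": 0, "rz": -1, "hand": 1},
    {"tx": 1, "ty": -0.33, "tz": 0, "rx": 0, "ry": 0, "rz": -1, "hand": 1},
    {"tx": 1, "ty": -0.33, "tz": 0, "rx": 0, "ry": 0, "rz": -1, "hand": 1},
  ],
)

```text
time_s: 1.0
tool_pos: [0.462, -0.2421, 0.2451]
tcp_rot: [3.141, -0.001, 1.258]
wrist_force: [-0.8, -0.3, 1.1]
grip_width: 0.0856
grip_force: 0.0
```

```bash
python3 -c "
from h import *
plan((.577,-.131,.15),3.245)"
```

```text
t=1.00 pos [ 0.462  -0.2421  0.2451] rot [ 3.141e+00 -1.000e-03  1.258e+00] w 0.0856
shift [0.47  0.251 0.318] turn [ 1.00e-03 -0.00e+00 -2.53e+00]
```

Call:
carry_out(
  motion=[
    {"tx": 0.1, "ty": 0.05, "tz": 0, "rx": 0, "ry": 0, "rz": -0.19, "hand": 1},
    {"tx": 0.2, "ty": 0.1, "tz": 0, "rx": 0, "ry": 0, "rz": -0.38, "hand": 1},
    {"tx": 0.3, "ty": 0.15, "tz": 0, "rx": 0, "ry": 0, "rz": -0.57, "hand": 1},
    {"tx": 0.4, "ty": 0.2, "tz": 0.05, "rx": 0, "ry": 0, "rz": -0.76, "hand": 1},
    {"tx": 0.47, "ty": 0.251, "tz": 0.1, "rx": 0, "ry": 0, "rz": -0.95, "hand": 1},
    {"tx": 0.47, "ty": 0.251, "tz": 0.15, "rx": 0, "ry": 0, "rz": -1, "hand": 1},
    {"tx": 0.47, "ty": 0.251, "tz": 0.15, "rx": 0, "ry": 0, "rz": -1, "hand": 1},
    {"tx": 0.47, "ty": 0.251, "tz": 0.15, "rx": 0, "ry": 0, "rz": -1, "hand": 1},
  ],
)

```text
time_s: 1.8
tool_pos: [0.575, -0.1354, 0.2003]
tcp_rot: [-3.141, -0.0, 2.036]
wrist_force: [-0.4, -0.7, 0.6]
grip_width: 0.0856
grip_force: 0.0
```

Call:
carry_out(
  motion=[
    {"tx": 0, "ty": 0, "tz": 0, "rx": 0, "ry": 0, "rz": -0.19, "hand": 1},
    {"tx": 0, "ty": 0, "tz": 0, "rx": 0, "ry": 0, "rz": -0.38, "hand": 1},
    {"tx": 0, "ty": 0, "tz": 0, "rx": 0, "ry": 0, "rz": -0.57, "hand": 1},
    {"tx": 0, "ty": 0, "tz": 0, "rx": 0, "ry": 0, "rz": -0.76, "hand": 1},
    {"tx": 0, "ty": 0, "tz": 0, "rx": 0, "ry": 0, "rz": -0.95, "hand": 1},
    {"tx": 0, "ty": 0, "tz": 0, "rx": 0, "ry": 0, "rz": -1, "hand": 1},
    {"tx": 0, "ty": 0, "tz": 0, "rx": 0, "ry": 0, "rz": -1, "hand": 1},
    {"tx": 0, "ty": 0, "tz": 0, "rx": 0, "ry": 0, "rz": -1, "hand": 1},
  ],
)

```text
time_s: 2.6
tool_pos: [0.5754, -0.1353, 0.2013]
tcp_rot: [-3.141, 0.001, 2.821]
wrist_force: [-0.4, -0.2, 0.2]
grip_width: 0.0856
grip_force: 0.0
```

```bash
python3 -c "
from h import *
plan((.577,-.131,.15),3.245)"
```

```text
t=2.60 pos [ 0.5754 -0.1353  0.2013] rot [-3.141e+00  1.000e-03  2.821e+00] w 0.0856
shift [-0.     0.015  0.171] turn [-0.001  0.002 -0.54 ]
```

Call:
carry_out(
  motion=[
    {"tx": 0, "ty": 0.015, "tz": 0.03, "rx": 0, "ry": 0, "rz": -0.19, "hand": 1},
    {"tx": 0, "ty": 0.015, "tz": 0.06, "rx": 0, "ry": 0, "rz": -0.38, "hand": 1},
    {"tx": 0, "ty": 0.015, "tz": 0.1, "rx": 0, "ry": 0, "rz": -0.54, "hand": 1},
    {"tx": 0, "ty": 0.015, "tz": 0.1, "rx": 0, "ry": 0, "rz": -0.54, "hand": 1},
    {"tx": 0, "ty": 0.015, "tz": 0.1, "rx": 0, "ry": 0, "rz": -0.54, "hand": 1},
    {"tx": 0, "ty": 0.015, "tz": 0.1, "rx": 0, "ry": 0, "rz": -0.54, "hand": 1},
    {"tx": 0, "ty": 0.015, "tz": 0.1, "rx": 0, "ry": 0, "rz": -0.54, "hand": 1},
    {"tx": 0, "ty": 0.015, "tz": 0.1, "rx": 0, "ry": 0, "rz": -0.54, "hand": 1},
  ],
)

```text
time_s: 3.4
tool_pos: [0.577, -0.1304, 0.1708]
tcp_rot: [-3.141, 0.001, -3.036]
wrist_force: [0.5, 0.4, 1.0]
grip_width: 0.0853
grip_force: 0.0
```

```bash
python3 -c "
from h import *
c=cam('wrist');cv2.imwrite('pics/w1.png',c['frame'])
import pickle;pickle.dump(c,open('w1.pkl','wb'))
plan((.577,-.131,.15),3.245)"
```

```text
t=3.45 pos [ 0.577  -0.1303  0.1707] rot [-3.141e+00  1.000e-03 -3.036e+00] w 0.0854
shift [ 0.    -0.002  0.069] turn [-0.001  0.001  0.003]
```

View pics/w1.png

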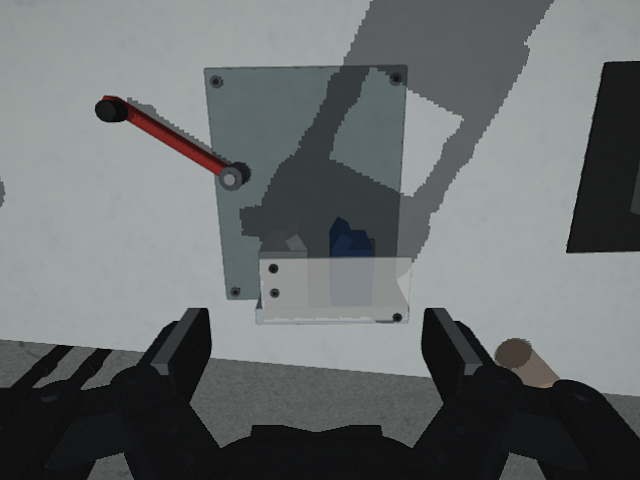

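The wrist view shows the plate at (205–411, 66–322), with the fence at (259–307, 235–255) and the blue jaw at (331–374, 220–305). The gap between them is about 24 px at columns 307–331. The keeper runs from its pivot (231,178) to its knob (110,110).

```bash
python3 -c "
from h import *
f=cv2.imread('pics/w1.png')[205:335,245:425]
f=cv2.convertScaleAbs(f,alpha=1.6,beta=10)
cv2.imwrite('pics/w1c.png',cv2.resize(f,None,fx=4.4,fy=4.4,interpolation=cv2.INTER_NEAREST))"
```

```text
(no output)
```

View pics/w1c.png

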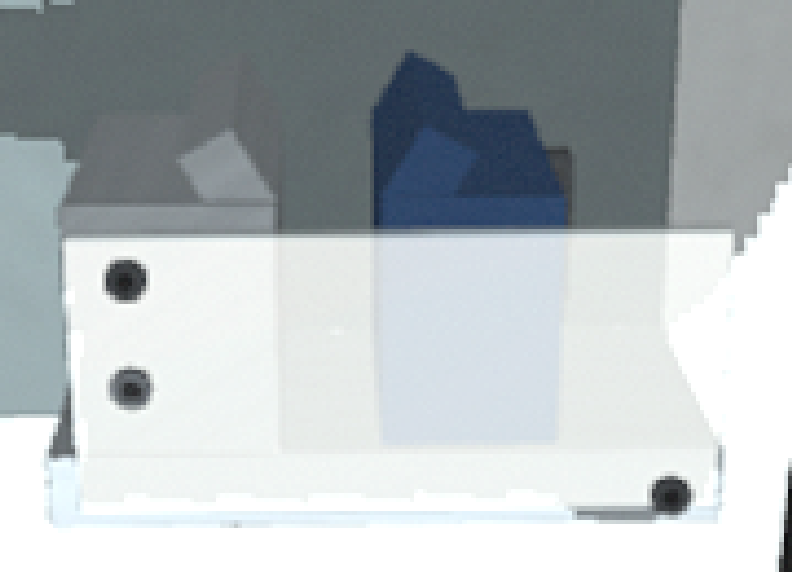

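Zoomed in, the fence's front top edge spans 62–275 and the jaw's 381–565. At about 6.08 px/mm that makes the gap roughly 17 mm, so the thin (blue) block fits. Next I locate the holder and the blue block.

Run:
```python
from h import *
import pickle
c=pickle.load(open('w1.pkl','rb')); f=c['frame']
P=lambda x,y,z: world(c,[(245+x/4.4,205+y/4.4)],z)[0]
for n,a in dict(fence_in=(275.5,203,.057),fence_out=(61,205,.057),fence_in_back=(277,452,.057),jaw_in=(381,196,.055),jaw_out=(566,196,.055),jaw_in_b=(381,443,.055),jaw_out_b=(557,443,.055)).items(): print(n,P(*a).round(4))
for p in [(205,68),(407,66),(228,300)]: print(p,world(c,[p],.006)[0].round(4))
# pivot top & knob
for p,z in [((231,178),.036),((110,110),.054)]: print('keeper',p,world(c,[p],z)[0].round(4))
# blue block from the two fixed views (side panels excluded: strip at z=.048)
for n in('top','scene'):
    c=cam(n)
    for b in blobs(mask(c['frame'],'blue'),15):
        x,y,w,h=cv2.boundingRect(b); print(n,(x,y,w,h),rect(world(c,b[:,0],.048)))
```

```text
fence_in [ 0.5864 -0.1341  0.057 ]
fence_out [ 0.5904 -0.1681  0.057 ]
fence_in_back [ 0.6309 -0.1295  0.057 ]
jaw_in [ 0.5842 -0.1173  0.055 ]
jaw_out [ 0.5811 -0.0878  0.055 ]
jaw_in_b [ 0.6284 -0.1121  0.055 ]
jaw_out_b [ 0.6253 -0.0824  0.055 ]
(205, 68) [ 0.4717 -0.2215  0.006 ]
(407, 66) [ 0.455  -0.0755  0.006 ]
(228, 300) [ 0.6589 -0.1993  0.006 ]
keeper (231, 178) [ 0.5445 -0.1937  0.036 ]
keeper (110, 110) [ 0.5064 -0.2669  0.054 ]
top (427, 343, 12, 18) (array([ 340.6, -300.1]), 36.2, 8.9, 29.1)
top (153, 260, 5, 28) (array([488.5, 289.2]), 58.3, 6.9, 8.7)
top (340, 232, 6, 6) (array([ 582.4, -111.7]), 13.8, 7.8, -25.3)
scene (252, 357, 17, 12) (array([470.4, 318. ]), 39.0, 18.8, 8.9)
scene (247, 346, 29, 10) (array([486.2, 291.5]), 57.0, 7.4, 8.9)
scene (446, 236, 16, 5) (array([ 317.6, -241.6]), 36.3, 17.1, 29.8)
scene (306, 232, 25, 23) (array([580.4, -68. ]), 92.0, 55.5, -60.1)
scene (619, 183, 8, 6) (array([  13.1, -714.8]), 29.6, 18.0, -82.1)
scene (622, 123, 13, 6) (array([   63.2, -1169.2]), 71.7, 17.8, 66.9)
```

Call:
carry_out(
  motion=[
    {"tx": 0.02, "ty": 0.15, "tz": 0, "rx": 0, "ry": 0, "rz": 0, "hand": 1},
    {"tx": 0.04, "ty": 0.3, "tz": 0, "rx": 0, "ry": 0, "rz": 0, "hand": 1},
    {"tx": 0.06, "ty": 0.46, "tz": 0, "rx": 0, "ry": 0, "rz": 0, "hand": 1},
    {"tx": 0.08, "ty": 0.62, "tz": 0, "rx": 0, "ry": 0, "rz": 0, "hand": 1},
    {"tx": 0.1, "ty": 0.78, "tz": 0, "rx": 0, "ry": 0, "rz": 0, "hand": 1},
    {"tx": 0.1, "ty": 0.92, "tz": 0, "rx": 0, "ry": 0, "rz": 0, "hand": 1},
    {"tx": 0.1, "ty": 1, "tz": 0, "rx": 0, "ry": 0, "rz": 0, "hand": 1},
    {"tx": 0.1, "ty": 1, "tz": 0, "rx": 0, "ry": 0, "rz": 0, "hand": 1},
  ],
)

```text
time_s: 4.35
tool_pos: [0.5145, 0.1679, 0.1704]
tcp_rot: [3.141, 0.0, -3.031]
wrist_force: [0.4, -0.5, -0.2]
grip_width: 0.0852
grip_force: 0.0
```

Call:
carry_out(
  motion=[
    {"tx": 0.02, "ty": 0.12, "tz": 0, "rx": 0, "ry": 0, "rz": -0.05, "hand": 1},
    {"tx": 0.04, "ty": 0.24, "tz": 0, "rx": 0, "ry": 0, "rz": -0.05, "hand": 1},
    {"tx": 0.05, "ty": 0.36, "tz": 0, "rx": 0, "ry": 0, "rz": -0.05, "hand": 1},
    {"tx": 0.05, "ty": 0.42, "tz": 0, "rx": 0, "ry": 0, "rz": -0.05, "hand": 1},
    {"tx": 0.05, "ty": 0.42, "tz": 0, "rx": 0, "ry": 0, "rz": -0.05, "hand": 1},
    {"tx": 0.05, "ty": 0.42, "tz": 0, "rx": 0, "ry": 0, "rz": -0.05, "hand": 1},
    {"tx": 0.05, "ty": 0.42, "tz": 0, "rx": 0, "ry": 0, "rz": -0.05, "hand": 1},
    {"tx": 0.05, "ty": 0.42, "tz": 0, "rx": 0, "ry": 0, "rz": -0.05, "hand": 1},
  ],
)

```text
time_s: 5.15
tool_pos: [0.4873, 0.2873, 0.1703]
tcp_rot: [-3.141, -0.0, -2.998]
wrist_force: [-0.1, -0.6, 0.5]
grip_width: 0.0853
grip_force: 0.0
```

Run:
```python
from h import *
c=cam('wrist'); f=c['frame']; cv2.imwrite('pics/w2.png',f)
for b in blobs(mask(f,'blue'),15):
    x,y,w,h=cv2.boundingRect(b); print((x,y,w,h),rect(world(c,b[:,0],.048)))
plan((.488,.289,.15),3.29)
```

```text
(313, 196, 10, 79) (array([487.7, 289.7]), 58.8, 6.4, 8.5)
t=5.20 pos [0.4872 0.2875 0.1703] rot [-3.141  0.    -2.997] w 0.0853
shift [-0.003  0.005  0.068] turn [-0.     0.    -0.005]
```

View pics/w2.png

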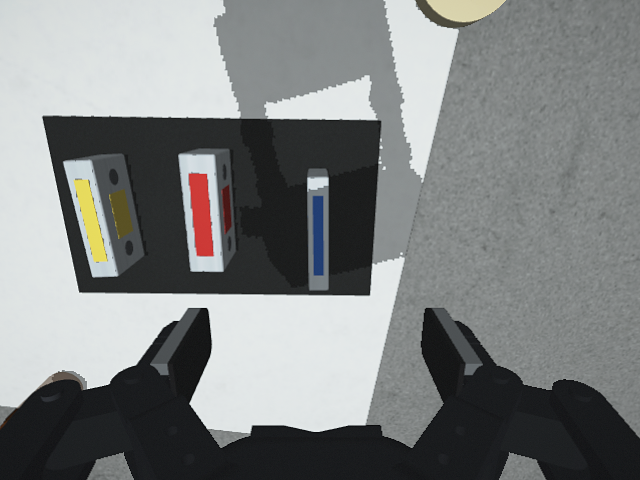

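The blue block's top spans (307–329, 168–291), centred at (0.4877, 0.2897) with yaw 8.5°. I will grip it 31 mm behind centre, at the robot end.

Call:
carry_out(
  motion=[
    {"tx": 0.1, "ty": 0.007, "tz": 0.05, "rx": 0, "ry": 0, "rz": 0, "hand": 0.6},
    {"tx": 0.1, "ty": 0.007, "tz": 0.14, "rx": 0, "ry": 0, "rz": 0, "hand": 0.6},
    {"tx": 0.1, "ty": 0.007, "tz": 0.24, "rx": 0, "ry": 0, "rz": 0, "hand": 0.6},
    {"tx": 0.1, "ty": 0.007, "tz": 0.34, "rx": 0, "ry": 0, "rz": 0, "hand": 0.6},
    {"tx": 0.1, "ty": 0.007, "tz": 0.42, "rx": 0, "ry": 0, "rz": 0, "hand": 0.6},
    {"tx": 0.1, "ty": 0.007, "tz": 0.48, "rx": 0, "ry": 0, "rz": 0, "hand": 0.6},
    {"tx": 0.1, "ty": 0.007, "tz": 0.48, "rx": 0, "ry": 0, "rz": 0, "hand": 0.6},
    {"tx": 0.1, "ty": 0.007, "tz": 0.48, "rx": 0, "ry": 0, "rz": 0, "hand": 0.6},
  ],
)

```text
time_s: 6.0
tool_pos: [0.4572, 0.2859, 0.0266]
tcp_rot: [-3.141, -0.0, -2.996]
wrist_force: [0.2, 0.7, -0.8]
grip_width: 0.0511
grip_force: 0.0
```

Call:
carry_out(
  motion=[
    {"tx": 0, "ty": 0, "tz": 0, "rx": 0, "ry": 0, "rz": 0, "hand": 0},
    {"tx": 0, "ty": 0, "tz": 0, "rx": 0, "ry": 0, "rz": 0, "hand": 0},
    {"tx": 0, "ty": 0, "tz": 0, "rx": 0, "ry": 0, "rz": 0, "hand": 0},
    {"tx": 0, "ty": 0, "tz": 0, "rx": 0, "ry": 0, "rz": 0, "hand": 0},
    {"tx": 0, "ty": 0, "tz": 0, "rx": 0, "ry": 0, "rz": 0, "hand": 0},
    {"tx": 0, "ty": 0, "tz": 0, "rx": 0, "ry": 0, "rz": 0, "hand": 0},
    {"tx": 0, "ty": 0, "tz": 0, "rx": 0, "ry": 0, "rz": 0, "hand": 0},
    {"tx": 0, "ty": 0, "tz": 0, "rx": 0, "ry": 0, "rz": 0, "hand": 0},
  ],
)

```text
time_s: 6.8
tool_pos: [0.4575, 0.2864, 0.0275]
tcp_rot: [3.141, 0.002, -2.996]
wrist_force: [-0.9, -2.0, 5.0]
grip_width: 0.0141
grip_force: 58.9
```

Call:
carry_out(
  motion=[
    {"tx": 0, "ty": 0, "tz": -0.1, "rx": 0, "ry": 0, "rz": 0, "hand": 0},
    {"tx": 0, "ty": 0, "tz": -0.25, "rx": 0, "ry": 0, "rz": 0, "hand": 0},
    {"tx": 0.01, "ty": -0.1, "tz": -0.35, "rx": 0, "ry": 0, "rz": 0, "hand": 0},
    {"tx": 0.02, "ty": -0.25, "tz": -0.35, "rx": 0, "ry": 0, "rz": 0, "hand": 0},
    {"tx": 0.03, "ty": -0.4, "tz": -0.35, "rx": 0, "ry": 0, "rz": 0, "hand": 0},
    {"tx": 0.04, "ty": -0.55, "tz": -0.35, "rx": 0, "ry": 0, "rz": 0, "hand": 0},
    {"tx": 0.05, "ty": -0.65, "tz": -0.35, "rx": 0, "ry": 0, "rz": 0, "hand": 0},
    {"tx": 0.05, "ty": -0.7, "tz": -0.35, "rx": 0, "ry": 0, "rz": 0, "hand": 0},
  ],
)

```text
time_s: 7.6
tool_pos: [0.4722, 0.0739, 0.1315]
tcp_rot: [-3.141, -0.0, -2.998]
wrist_force: [0.9, 0.4, -1.4]
grip_width: 0.0145
grip_force: 58.6
```

```bash
python3 -c "
from h import *
plan((.4851,-.1373,.09),3.2566)"
```

```text
t=7.60 pos [0.4722 0.0739 0.1315] rot [-3.141 -0.    -2.998] w 0.0145
shift [ 0.058 -0.703  0.139] turn [-0.001 -0.     0.036]
```

Call:
carry_out(
  motion=[
    {"tx": 0.01, "ty": -0.12, "tz": 0, "rx": 0, "ry": 0, "rz": 0.01, "hand": 0},
    {"tx": 0.02, "ty": -0.26, "tz": 0, "rx": 0, "ry": 0, "rz": 0.02, "hand": 0},
    {"tx": 0.03, "ty": -0.4, "tz": 0, "rx": 0, "ry": 0, "rz": 0.036, "hand": 0},
    {"tx": 0.04, "ty": -0.54, "tz": 0.05, "rx": 0, "ry": 0, "rz": 0.036, "hand": 0},
    {"tx": 0.058, "ty": -0.66, "tz": 0.1, "rx": 0, "ry": 0, "rz": 0.036, "hand": 0},
    {"tx": 0.058, "ty": -0.703, "tz": 0.139, "rx": 0, "ry": 0, "rz": 0.036, "hand": 0},
    {"tx": 0.058, "ty": -0.703, "tz": 0.139, "rx": 0, "ry": 0, "rz": 0.036, "hand": 0},
    {"tx": 0.058, "ty": -0.703, "tz": 0.139, "rx": 0, "ry": 0, "rz": 0.036, "hand": 0},
  ],
)

```text
time_s: 8.4
tool_pos: [0.4857, -0.134, 0.0895]
tcp_rot: [3.141, -0.001, -3.024]
wrist_force: [-1.0, 0.3, -0.8]
grip_width: 0.0143
grip_force: 58.7
```

Run:
```python
from h import *
c=cam('wrist'); f=c['frame']; cv2.imwrite('pics/w3.png',f)
import pickle;pickle.dump(c,open('w3.pkl','wb'))
plan((.4851,-.1373,.031),3.2566)
tip=r.sense()['tool_pos'][2]+.022
for b in blobs(mask(f,'blue'),15):
    x,y,w,h=cv2.boundingRect(b); print((x,y,w,h),rect(world(c,b[:,0],tip)))
```

```text
t=8.45 pos [ 0.486  -0.1337  0.0899] rot [ 3.141 -0.    -3.023] w 0.0144
shift [ 0.004 -0.012  0.196] turn [ 0.    -0.     0.004]
(306, 363, 21, 69) (array([ 499.5, -131.3]), 29.5, 7.0, 6.2)
```

View pics/w3.png

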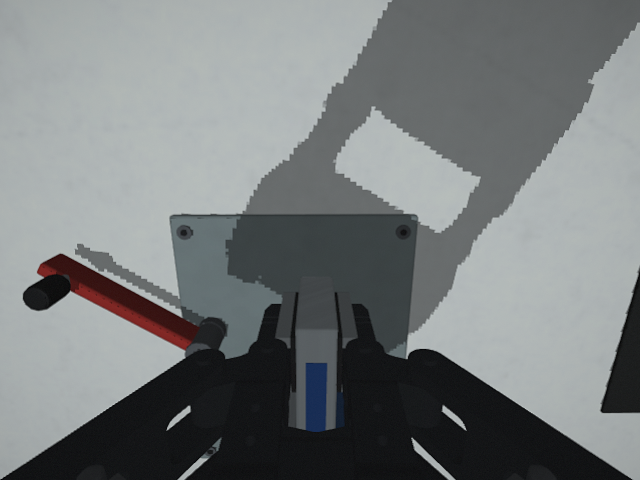

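The block is held straight, its blue strip at (306–327, 363–432) and its yaw at 6.2°. It sits about 4 mm towards the jaw side of the gap's centreline, so I correct that while lowering.

Call:
carry_out(
  motion=[
    {"tx": 0.004, "ty": -0.013, "tz": 0.05, "rx": 0, "ry": 0, "rz": 0.005, "hand": 0},
    {"tx": 0.004, "ty": -0.013, "tz": 0.1, "rx": 0, "ry": 0, "rz": 0.005, "hand": 0},
    {"tx": 0.004, "ty": -0.013, "tz": 0.15, "rx": 0, "ry": 0, "rz": 0.005, "hand": 0},
    {"tx": 0.004, "ty": -0.013, "tz": 0.18, "rx": 0, "ry": 0, "rz": 0.005, "hand": 0},
    {"tx": 0.004, "ty": -0.013, "tz": 0.195, "rx": 0, "ry": 0, "rz": 0.005, "hand": 0},
    {"tx": 0.004, "ty": -0.013, "tz": 0.195, "rx": 0, "ry": 0, "rz": 0.005, "hand": 0},
    {"tx": 0.004, "ty": -0.013, "tz": 0.195, "rx": 0, "ry": 0, "rz": 0.005, "hand": 0},
    {"tx": 0.004, "ty": -0.013, "tz": 0.195, "rx": 0, "ry": 0, "rz": 0.005, "hand": 0},
  ],
)

```text
time_s: 9.25
tool_pos: [0.4856, -0.139, 0.0317]
tcp_rot: [-3.141, 0.001, -3.028]
wrist_force: [-0.1, 0.1, -1.5]
grip_width: 0.0143
grip_force: 58.8
```

Run:
```python
from h import *
plan((.4851,-.1373,.031),3.2566)
c=cam('wrist'); f=c['frame']
z=r.sense()['tool_pos'][2]+.022
O=np.array([.5566,-.1376]); a=.115; Rm=np.array([[np.cos(a),np.sin(a)],[-np.sin(a),np.cos(a)]])
for b in blobs(mask(f,'blue'),100):
    q=rect(world(c,b[:,0],z)); print(cv2.boundingRect(b),q,'holder',Rm@(q[0]/1000-O))
print('tcp holder',Rm@(r.sense()['tool_pos'][:2]-O))
```

```text
t=9.25 pos [ 0.4856 -0.139   0.0317] rot [-3.141e+00  1.000e-03 -3.028e+00] w 0.0143
shift [0.001 0.006 0.002] turn [-0.001  0.001 -0.002]
(306, 363, 21, 69) (array([ 499.9, -136.2]), 29.7, 7.0, 6.0) holder [-0.05616484  0.00789689]
tcp holder [-0.07077499  0.00674934]
```

Call:
carry_out(
  motion=[
    {"tx": -0.02, "ty": 0.003, "tz": 0, "rx": 0, "ry": 0, "rz": 0, "hand": 0},
    {"tx": -0.04, "ty": 0.003, "tz": 0, "rx": 0, "ry": 0, "rz": 0, "hand": 0},
    {"tx": -0.06, "ty": 0.003, "tz": 0, "rx": 0, "ry": 0, "rz": 0, "hand": 0},
    {"tx": -0.08, "ty": 0.003, "tz": 0, "rx": 0, "ry": 0, "rz": 0, "hand": 0},
    {"tx": -0.1, "ty": 0.003, "tz": 0, "rx": 0, "ry": 0, "rz": 0, "hand": 0},
    {"tx": -0.115, "ty": 0.003, "tz": 0, "rx": 0, "ry": 0, "rz": 0, "hand": 0},
    {"tx": -0.13, "ty": 0.003, "tz": 0, "rx": 0, "ry": 0, "rz": 0, "hand": 0},
    {"tx": -0.13, "ty": 0.003, "tz": 0, "rx": 0, "ry": 0, "rz": 0, "hand": 0},
  ],
)

```text
time_s: 10.1
tool_pos: [0.5244, -0.1336, 0.0311]
tcp_rot: [-3.141, 0.0, -3.028]
wrist_force: [-0.4, -0.1, -1.8]
grip_width: 0.0141
grip_force: 58.8
```

```bash
cat > chk.py <<'E'
from h import *
s=r.sense(); O=np.array([.5566,-.1376]); a=.115; Rm=np.array([[np.cos(a),np.sin(a)],[-np.sin(a),np.cos(a)]])
print('t',s['time_s'],'tcp holder mm',(Rm@(s['tool_pos'][:2]-O)*1000).round(1),'z',s['tool_pos'][2].round(4),'rot',s['tcp_rot'].round(3),'F',s['wrist_force'].round(1),'T',s['wrist_torque'].round(2))
c=cam('wrist'); f=c['frame']
z=s['tool_pos'][2]+.022
for b in blobs(mask(f,'blue'),100):
    q=rect(world(c,b[:,0],z)); print(cv2.boundingRect(b),q,'holder',(Rm@(q[0]/1000-O)*1000).round(1))
E
python3 chk.py
```

```text
t 10.1 tcp holder mm [-31.5   7.7] z 0.0311 rot [-3.141  0.    -3.028] F [-0.4 -0.1 -1.8] T [-0.    0.01  0.02]
(336, 394, 8, 34) (array([ 543.2, -121.7]), 14.8, 2.6, 7.5) holder [-11.5  17.3]
(306, 363, 21, 69) (array([ 538.6, -130.8]), 29.7, 7.0, 6.0) holder [-17.1   8.8]
```

Call:
carry_out(
  motion=[
    {"tx": -0.015, "ty": 0, "tz": 0, "rx": 0, "ry": 0, "rz": 0, "hand": 0},
    {"tx": -0.03, "ty": 0, "tz": 0, "rx": 0, "ry": 0, "rz": 0, "hand": 0},
    {"tx": -0.045, "ty": 0, "tz": 0, "rx": 0, "ry": 0, "rz": 0, "hand": 0},
    {"tx": -0.06, "ty": 0, "tz": 0, "rx": 0, "ry": 0, "rz": 0, "hand": 0},
    {"tx": -0.075, "ty": 0, "tz": 0, "rx": 0, "ry": 0, "rz": 0, "hand": 0},
    {"tx": -0.09, "ty": 0, "tz": 0, "rx": 0, "ry": 0, "rz": 0, "hand": 0},
    {"tx": -0.1, "ty": 0, "tz": 0, "rx": 0, "ry": 0, "rz": 0, "hand": 0},
    {"tx": -0.1, "ty": 0, "tz": 0, "rx": 0, "ry": 0, "rz": 0, "hand": 0},
  ],
)

```text
time_s: 10.95
tool_pos: [0.5541, -0.1302, 0.0311]
tcp_rot: [-3.141, 0.0, -3.028]
wrist_force: [-0.1, -0.2, -1.7]
grip_width: 0.0141
grip_force: 58.8
```

```bash
python3 chk.py
```

```text
t 10.95 tcp holder mm [-1.7  7.7] z 0.0311 rot [-3.141  0.    -3.028] F [-0.1 -0.2 -1.7] T [-0.02  0.07  0.03]
(336, 392, 8, 36) (array([ 572.4, -118.3]), 15.7, 2.6, 7.5) holder [17.9 17.4]
(306, 363, 21, 69) (array([ 568.2, -127.4]), 29.7, 7.0, 6.0) holder [12.7  8.8]
```

Call:
carry_out(
  motion=[
    {"tx": -0.004, "ty": 0, "tz": 0, "rx": 0, "ry": 0, "rz": 0, "hand": 0},
    {"tx": -0.007, "ty": 0, "tz": 0, "rx": 0, "ry": 0, "rz": 0, "hand": 0},
    {"tx": -0.01, "ty": 0, "tz": 0, "rx": 0, "ry": 0, "rz": 0, "hand": 0},
    {"tx": -0.012, "ty": 0, "tz": 0, "rx": 0, "ry": 0, "rz": 0, "hand": 0},
    {"tx": -0.014, "ty": 0, "tz": 0, "rx": 0, "ry": 0, "rz": 0, "hand": 0},
    {"tx": -0.014, "ty": 0, "tz": 0, "rx": 0, "ry": 0, "rz": 0, "hand": 0},
    {"tx": -0.014, "ty": 0, "tz": 0, "rx": 0, "ry": 0, "rz": 0, "hand": 0},
    {"tx": -0.014, "ty": 0, "tz": 0, "rx": 0, "ry": 0, "rz": 0, "hand": 0},
  ],
)

```text
time_s: 11.8
tool_pos: [0.5569, -0.1298, 0.031]
tcp_rot: [3.141, -0.002, -3.028]
wrist_force: [-5.0, -0.7, 1.3]
grip_width: 0.0141
grip_force: 59.1
```

```bash
python3 chk.py
```

```text
t 11.8 tcp holder mm [1.2 7.7] z 0.031 rot [ 3.141e+00 -2.000e-03 -3.028e+00] F [-5.  -0.7  1.3] T [-0.13  0.6   0.01]
(336, 392, 9, 36) (array([ 575.2, -117.8]), 15.6, 2.9, 7.4) holder [20.7 17.5]
(306, 363, 21, 69) (array([ 571.1, -127.1]), 29.6, 7.0, 6.0) holder [15.6  8.8]
```

The force rises right at the expected home position. Next I release, back off, close the fingers and push from behind to seat the block.

Call:
carry_out(
  motion=[
    {"tx": 0, "ty": 0, "tz": 0, "rx": 0, "ry": 0, "rz": 0, "hand": 0.4},
    {"tx": 0, "ty": 0, "tz": 0, "rx": 0, "ry": 0, "rz": 0, "hand": 0.4},
    {"tx": 0, "ty": 0, "tz": 0, "rx": 0, "ry": 0, "rz": 0, "hand": 0.4},
    {"tx": 0.04, "ty": 0, "tz": 0, "rx": 0, "ry": 0, "rz": 0, "hand": 0.4},
    {"tx": 0.08, "ty": 0, "tz": 0, "rx": 0, "ry": 0, "rz": 0, "hand": 0.4},
    {"tx": 0.12, "ty": 0, "tz": 0, "rx": 0, "ry": 0, "rz": 0, "hand": 0.4},
    {"tx": 0.15, "ty": 0, "tz": 0, "rx": 0, "ry": 0, "rz": 0, "hand": 0.4},
    {"tx": 0.15, "ty": 0, "tz": 0, "rx": 0, "ry": 0, "rz": 0, "hand": 0},
  ],
)

```text
time_s: 12.65
tool_pos: [0.5124, -0.1348, 0.0312]
tcp_rot: [3.141, -0.001, -3.028]
wrist_force: [0.2, 0.6, 0.3]
grip_width: 0.0208
grip_force: 0.0
```

Call:
carry_out(
  motion=[
    {"tx": 0, "ty": 0, "tz": 0, "rx": 0, "ry": 0, "rz": 0, "hand": 0},
    {"tx": 0, "ty": 0, "tz": 0, "rx": 0, "ry": 0, "rz": 0, "hand": 0},
    {"tx": 0, "ty": 0, "tz": 0, "rx": 0, "ry": 0, "rz": 0, "hand": 0},
    {"tx": 0, "ty": 0, "tz": 0, "rx": 0, "ry": 0, "rz": 0, "hand": 0},
    {"tx": -0.02, "ty": 0, "tz": 0, "rx": 0, "ry": 0, "rz": 0, "hand": 0},
    {"tx": -0.04, "ty": 0, "tz": 0, "rx": 0, "ry": 0, "rz": 0, "hand": 0},
    {"tx": -0.055, "ty": 0, "tz": 0, "rx": 0, "ry": 0, "rz": 0, "hand": 0},
    {"tx": -0.055, "ty": 0, "tz": 0, "rx": 0, "ry": 0, "rz": 0, "hand": 0},
  ],
)

```text
time_s: 13.45
tool_pos: [0.5304, -0.1329, 0.0311]
tcp_rot: [-3.141, 0.001, -3.028]
wrist_force: [0.2, -0.1, 0.1]
grip_width: -0.0003
grip_force: 0.0
```

```bash
python3 chk.py
```

```text
t 13.45 tcp holder mm [-25.5   7.7] z 0.0311 rot [-3.141e+00  1.000e-03 -3.028e+00] F [ 0.2 -0.1  0.1] T [ 0.   -0.04 -0.  ]
(307, 422, 18, 10) (array([ 557.3, -128.8]), 6.2, 4.2, -83.5) holder [1.7 8.7]
```

Call:
carry_out(
  motion=[
    {"tx": -0.004, "ty": 0, "tz": 0, "rx": 0, "ry": 0, "rz": 0, "hand": 0},
    {"tx": -0.008, "ty": 0, "tz": 0, "rx": 0, "ry": 0, "rz": 0, "hand": 0},
    {"tx": -0.011, "ty": 0, "tz": 0, "rx": 0, "ry": 0, "rz": 0, "hand": 0},
    {"tx": -0.014, "ty": 0, "tz": 0, "rx": 0, "ry": 0, "rz": 0, "hand": 0},
    {"tx": -0.016, "ty": 0, "tz": 0, "rx": 0, "ry": 0, "rz": 0, "hand": 0},
    {"tx": -0.018, "ty": 0, "tz": 0, "rx": 0, "ry": 0, "rz": 0, "hand": 0},
    {"tx": -0.018, "ty": 0, "tz": 0, "rx": 0, "ry": 0, "rz": 0, "hand": 0},
    {"tx": -0.018, "ty": 0, "tz": 0, "rx": 0, "ry": 0, "rz": 0, "hand": 0},
  ],
)

```text
time_s: 14.3
tool_pos: [0.5339, -0.1324, 0.0311]
tcp_rot: [3.141, -0.002, -3.028]
wrist_force: [-5.4, -1.6, 2.9]
grip_width: -0.0002
grip_force: 2.5
```

```bash
python3 chk.py
```

```text
t 14.3 tcp holder mm [-22.    7.8] z 0.0311 rot [ 3.141e+00 -2.000e-03 -3.028e+00] F [-5.4 -1.6  2.9] T [-0.2   0.66 -0.01]
(307, 415, 18, 17) (array([ 559.1, -128.5]), 7.3, 6.2, 6.4) holder [3.5 8.8]
```

The block is home: the fingers stalled with the rear end at holder x ≈ -11 mm and 5 N of push. Next comes the keeper, pushed by its knob with closed fingers, turning the tool along with the swing.

Call:
carry_out(
  motion=[
    {"tx": 0.03, "ty": 0, "tz": 0, "rx": 0, "ry": 0, "rz": 0, "hand": 0},
    {"tx": 0.06, "ty": 0, "tz": -0.05, "rx": 0, "ry": 0, "rz": 0, "hand": 0},
    {"tx": 0.06, "ty": 0, "tz": -0.2, "rx": 0, "ry": 0, "rz": 0, "hand": 0},
    {"tx": 0.06, "ty": 0, "tz": -0.33, "rx": 0, "ry": 0, "rz": 0.15, "hand": 0},
    {"tx": 0.06, "ty": -0.15, "tz": -0.33, "rx": 0, "ry": 0, "rz": 0.3, "hand": 0},
    {"tx": 0.06, "ty": -0.3, "tz": -0.33, "rx": 0, "ry": 0, "rz": 0.45, "hand": 0},
    {"tx": 0.06, "ty": -0.45, "tz": -0.33, "rx": 0, "ry": 0, "rz": 0.6, "hand": 0},
    {"tx": 0.06, "ty": -0.45, "tz": -0.33, "rx": 0, "ry": 0, "rz": 0.75, "hand": 0},
  ],
)

```text
time_s: 15.15
tool_pos: [0.5323, -0.274, 0.1302]
tcp_rot: [-3.14, 0.004, 2.657]
wrist_force: [0.5, 0.9, -0.4]
grip_width: 0.0
grip_force: 0.0
```

Run:
```python
from h import *
plan((.532,-.281,.053),2.646)
c=cam('wrist'); f=c['frame']; cv2.imwrite('pics/w4.png',f)
h=cv2.cvtColor(f,cv2.COLOR_BGR2HSV)
for b in blobs(mask(f,'red'),100):
    print(cv2.boundingRect(b),rect(world(c,b[:,0],.033)))
```

```text
t=15.15 pos [ 0.5323 -0.274   0.1302] rot [-3.14   0.004  2.657] w 0.0000
shift [-0.009 -0.021  0.257] turn [-0.002  0.005  0.014]
```

View pics/w4.png

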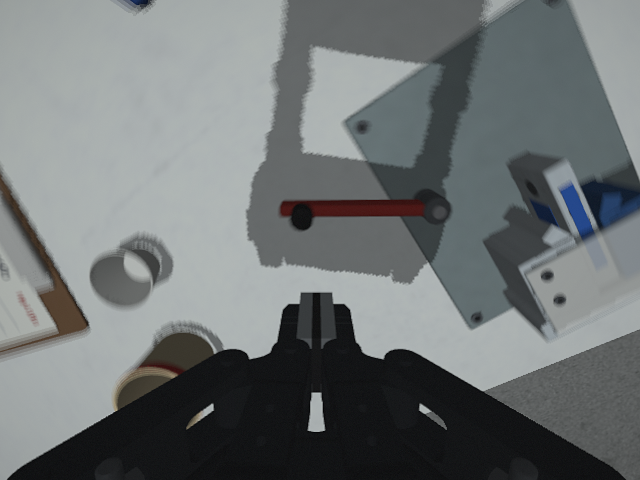

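The wrist view shows the keeper knob at (302,215), its pivot at (436,205), the block seated in the gap at right, the crucible at (120,275) and the tub at (150,370). I check clearances from these.

Run:
```python
from h import *
c=cam('wrist')
for n,p,z in [('knob',(302,213),.054),('pivot',(436,206),.036),('crucible top',(122,280),.032),('tub rim R edge',(205,395),.056),('tub rim L edge',(115,390),.056),('tub base top',(200,335),0.01)]: print(n,world(c,[p],z)[0].round(4))
plan((.532,-.281,.053),2.646)
```

```text
knob [ 0.5029 -0.2639  0.054 ]
pivot [ 0.5418 -0.1914  0.036 ]
crucible top [ 0.4912 -0.3964  0.032 ]
tub rim R edge [ 0.5825 -0.382   0.056 ]
tub rim L edge [ 0.5506 -0.4327  0.056 ]
tub base top [ 0.5605 -0.3878  0.01  ]
t=15.25 pos [ 0.5317 -0.2696  0.1296] rot [ 3.141 -0.     2.663] w -0.0001
shift [-0.018 -0.033  0.255] turn [ 0.    -0.     0.021]
```

Call:
carry_out(
  motion=[
    {"tx": -0.006, "ty": -0.02, "tz": 0, "rx": 0, "ry": 0, "rz": 0.02, "hand": 0},
    {"tx": -0.006, "ty": -0.02, "tz": 0.05, "rx": 0, "ry": 0, "rz": 0.02, "hand": 0},
    {"tx": -0.006, "ty": -0.02, "tz": 0.1, "rx": 0, "ry": 0, "rz": 0.02, "hand": 0},
    {"tx": -0.006, "ty": -0.02, "tz": 0.14, "rx": 0, "ry": 0, "rz": 0.02, "hand": 0},
    {"tx": -0.006, "ty": -0.02, "tz": 0.14, "rx": 0, "ry": 0, "rz": 0.02, "hand": 0},
    {"tx": -0.006, "ty": -0.02, "tz": 0.14, "rx": 0, "ry": 0, "rz": 0.02, "hand": 0},
    {"tx": -0.006, "ty": -0.02, "tz": 0.14, "rx": 0, "ry": 0, "rz": 0.02, "hand": 0},
    {"tx": -0.006, "ty": -0.02, "tz": 0.14, "rx": 0, "ry": 0, "rz": 0.02, "hand": 0},
  ],
)

```text
time_s: 16.05
tool_pos: [0.5315, -0.2748, 0.0889]
tcp_rot: [-3.141, 0.001, 2.651]
wrist_force: [-0.2, 0.3, 0.5]
grip_width: -0.0001
grip_force: 0.0
```

Run:
```python
from h import *
plan((.529,-.279,.053),2.648)
c=cam('wrist'); f=c['frame']; cv2.imwrite('pics/w5.png',f)
h=cv2.cvtColor(f,cv2.COLOR_BGR2HSV)
m=cv2.inRange(h,np.array((0,100,30),np.uint8),np.array((8,255,255),np.uint8))|cv2.inRange(h,np.array((172,100,30),np.uint8),np.array((180,255,255),np.uint8))
for b in blobs(m,100): print(cv2.boundingRect(b),rect(world(c,b[:,0],.033)))
```

```text
t=16.05 pos [ 0.5315 -0.2748  0.0889] rot [-3.141e+00  1.000e-03  2.651e+00] w -0.0001
shift [ 0.001 -0.016  0.12 ] turn [-0.     0.002  0.004]
(272, 214, 175, 25) (array([ 518.7, -241.7]), 91.0, 11.6, 63.1)
```

Call:
carry_out(
  motion=[
    {"tx": 0, "ty": -0.015, "tz": 0.03, "rx": 0, "ry": 0, "rz": 0, "hand": 0},
    {"tx": 0, "ty": -0.015, "tz": 0.06, "rx": 0, "ry": 0, "rz": 0, "hand": 0},
    {"tx": 0, "ty": -0.015, "tz": 0.09, "rx": 0, "ry": 0, "rz": 0, "hand": 0},
    {"tx": 0, "ty": -0.015, "tz": 0.12, "rx": 0, "ry": 0, "rz": 0, "hand": 0},
    {"tx": 0, "ty": -0.015, "tz": 0.12, "rx": 0, "ry": 0, "rz": 0, "hand": 0},
    {"tx": 0, "ty": -0.015, "tz": 0.12, "rx": 0, "ry": 0, "rz": 0, "hand": 0},
    {"tx": 0.01, "ty": -0.015, "tz": 0.12, "rx": 0, "ry": 0, "rz": 0, "hand": 0},
    {"tx": 0.02, "ty": -0.015, "tz": 0.12, "rx": 0, "ry": 0, "rz": 0, "hand": 0},
  ],
)

```text
time_s: 16.9
tool_pos: [0.5239, -0.2759, 0.0525]
tcp_rot: [-3.141, 0.001, 2.651]
wrist_force: [1.0, -0.6, -1.0]
grip_width: -0.0002
grip_force: 0.4
```

```bash
cat > arc.py <<'E'
from h import *
import sys
s=r.sense(); T=R.from_euler('xyz',s['tcp_rot'])
print(s['time_s'],s['tool_pos'].round(4),s['tcp_rot'].round(3),s['wrist_force'].round(1))
piv=np.array([.5450,-.1943,s['tool_pos'][2]]); C=T.inv().apply(piv-s['tool_pos'])[:2]*1000; print('pivot in tool mm',C.round(1))
for d in np.arange(5,46,5):
    a=np.radians(d); M=np.array([[np.cos(a),-np.sin(a)],[np.sin(a),np.cos(a)]]); print(d,((C-M@C)/300).round(3),'rz',round(d/45,3))
E
python3 arc.py
```

```text
16.9 [ 0.5239 -0.2759  0.0525] [-3.141e+00  1.000e-03  2.651e+00] [ 1.  -0.6 -1. ]
pivot in tool mm [19.8 81.9]
5 [ 0.024 -0.005] rz 0.111
10 [ 0.048 -0.007] rz 0.222
15 [ 0.073 -0.008] rz 0.333
20 [ 0.097 -0.006] rz 0.444
25 [ 0.122 -0.002] rz 0.556
30 [0.145 0.004] rz 0.667
35 [0.169 0.011] rz 0.778
40 [0.191 0.021] rz 0.889
45 [0.212 0.033] rz 1.0
```

Call:
carry_out(
  motion=[
    {"tx": 0.024, "ty": -0.005, "tz": 0, "rx": 0, "ry": 0, "rz": 0.111, "hand": 0},
    {"tx": 0.048, "ty": -0.007, "tz": 0, "rx": 0, "ry": 0, "rz": 0.222, "hand": 0},
    {"tx": 0.073, "ty": -0.008, "tz": 0, "rx": 0, "ry": 0, "rz": 0.333, "hand": 0},
    {"tx": 0.097, "ty": -0.006, "tz": 0, "rx": 0, "ry": 0, "rz": 0.444, "hand": 0},
    {"tx": 0.122, "ty": -0.002, "tz": 0, "rx": 0, "ry": 0, "rz": 0.556, "hand": 0},
    {"tx": 0.145, "ty": 0.004, "tz": 0, "rx": 0, "ry": 0, "rz": 0.667, "hand": 0},
    {"tx": 0.169, "ty": 0.011, "tz": 0, "rx": 0, "ry": 0, "rz": 0.778, "hand": 0},
    {"tx": 0.191, "ty": 0.021, "tz": 0, "rx": 0, "ry": 0, "rz": 0.889, "hand": 0},
  ],
)

```text
time_s: 17.7
tool_pos: [0.4762, -0.2433, 0.0527]
tcp_rot: [3.141, 0.001, 1.948]
wrist_force: [-0.1, -0.9, -0.7]
grip_width: -0.0
grip_force: 0.4
```

```bash
python3 arc.py
python3 - <<'E'
from h import *
c=cam('wrist'); f=c['frame']; cv2.imwrite('pics/w6.png',f)
h=cv2.cvtColor(f,cv2.COLOR_BGR2HSV)
m=cv2.inRange(h,np.array((0,100,30),np.uint8),np.array((8,255,255),np.uint8))|cv2.inRange(h,np.array((172,100,30),np.uint8),np.array((180,255,255),np.uint8))
for b in blobs(m,100): print(cv2.boundingRect(b),rect(world(c,b[:,0],.033)))
E
```

```text
17.7 [ 0.4762 -0.2433  0.0527] [3.141e+00 1.000e-03 1.948e+00] [-0.1 -0.9 -0.7]
pivot in tool mm [20.2 82. ]
5 [ 0.024 -0.005] rz 0.111
10 [ 0.048 -0.008] rz 0.222
15 [ 0.073 -0.008] rz 0.333
20 [ 0.098 -0.006] rz 0.444
25 [ 0.122 -0.003] rz 0.556
30 [0.146 0.003] rz 0.667
35 [0.169 0.011] rz 0.778
40 [0.191 0.021] rz 0.889
45 [0.213 0.033] rz 1.0
(276, 246, 210, 28) (array([ 493.8, -211.5]), 90.7, 12.5, 21.6)
```

Call:
carry_out(
  motion=[
    {"tx": 0.024, "ty": -0.005, "tz": 0, "rx": 0, "ry": 0, "rz": 0.111, "hand": 0},
    {"tx": 0.048, "ty": -0.007, "tz": 0, "rx": 0, "ry": 0, "rz": 0.222, "hand": 0},
    {"tx": 0.073, "ty": -0.008, "tz": 0, "rx": 0, "ry": 0, "rz": 0.333, "hand": 0},
    {"tx": 0.097, "ty": -0.006, "tz": 0, "rx": 0, "ry": 0, "rz": 0.444, "hand": 0},
    {"tx": 0.122, "ty": -0.002, "tz": 0, "rx": 0, "ry": 0, "rz": 0.556, "hand": 0},
    {"tx": 0.145, "ty": 0.004, "tz": 0, "rx": 0, "ry": 0, "rz": 0.667, "hand": 0},
    {"tx": 0.169, "ty": 0.011, "tz": 0, "rx": 0, "ry": 0, "rz": 0.778, "hand": 0},
    {"tx": 0.191, "ty": 0.021, "tz": 0, "rx": 0, "ry": 0, "rz": 0.889, "hand": 0},
  ],
)

```text
time_s: 18.55
tool_pos: [0.461, -0.1878, 0.0526]
tcp_rot: [3.14, 0.001, 1.252]
wrist_force: [-0.1, -0.6, 0.4]
grip_width: 0.0
grip_force: 0.4
```

Call:
carry_out(
  motion=[
    {"tx": 0.024, "ty": -0.005, "tz": 0, "rx": 0, "ry": 0, "rz": 0.111, "hand": 0},
    {"tx": 0.048, "ty": -0.007, "tz": 0, "rx": 0, "ry": 0, "rz": 0.222, "hand": 0},
    {"tx": 0.073, "ty": -0.008, "tz": 0, "rx": 0, "ry": 0, "rz": 0.333, "hand": 0},
    {"tx": 0.097, "ty": -0.006, "tz": 0, "rx": 0, "ry": 0, "rz": 0.444, "hand": 0},
    {"tx": 0.122, "ty": -0.002, "tz": 0, "rx": 0, "ry": 0, "rz": 0.556, "hand": 0},
    {"tx": 0.145, "ty": 0.004, "tz": 0, "rx": 0, "ry": 0, "rz": 0.667, "hand": 0},
    {"tx": 0.169, "ty": 0.011, "tz": 0, "rx": 0, "ry": 0, "rz": 0.778, "hand": 0},
    {"tx": 0.191, "ty": 0.021, "tz": 0, "rx": 0, "ry": 0, "rz": 0.889, "hand": 0},
  ],
)

```text
time_s: 19.35
tool_pos: [0.4847, -0.1352, 0.0525]
tcp_rot: [3.141, -0.0, 0.554]
wrist_force: [-0.4, -1.6, -0.1]
grip_width: 0.0001
grip_force: 0.4
```

```bash
python3 arc.py
cat > kp.py <<'E'
from h import *
c=cam('wrist'); f=c['frame']; cv2.imwrite('pics/w7.png',f)
h=cv2.cvtColor(f,cv2.COLOR_BGR2HSV)
m=cv2.inRange(h,np.array((0,100,30),np.uint8),np.array((8,255,255),np.uint8))|cv2.inRange(h,np.array((172,100,30),np.uint8),np.array((180,255,255),np.uint8))
for b in blobs(m,100): print(cv2.boundingRect(b),rect(world(c,b[:,0],.033)))
E
python3 kp.py
```

```text
19.35 [ 0.4847 -0.1352  0.0525] [ 3.141 -0.     0.554] [-0.4 -1.6 -0.1]
pivot in tool mm [20.1 82. ]
5 [ 0.024 -0.005] rz 0.111
10 [ 0.048 -0.008] rz 0.222
15 [ 0.073 -0.008] rz 0.333
20 [ 0.098 -0.006] rz 0.444
25 [ 0.122 -0.003] rz 0.556
30 [0.146 0.003] rz 0.667
35 [0.169 0.011] rz 0.778
40 [0.191 0.021] rz 0.889
45 [0.213 0.033] rz 1.0
(280, 244, 211, 31) (array([ 518.8, -147.6]), 90.9, 12.7, -57.2)
```

Call:
carry_out(
  motion=[
    {"tx": 0.024, "ty": -0.005, "tz": 0, "rx": 0, "ry": 0, "rz": 0.111, "hand": 0},
    {"tx": 0.048, "ty": -0.008, "tz": 0, "rx": 0, "ry": 0, "rz": 0.222, "hand": 0},
    {"tx": 0.073, "ty": -0.008, "tz": 0, "rx": 0, "ry": 0, "rz": 0.333, "hand": 0},
    {"tx": 0.098, "ty": -0.006, "tz": 0, "rx": 0, "ry": 0, "rz": 0.444, "hand": 0},
    {"tx": 0.11, "ty": -0.004, "tz": 0, "rx": 0, "ry": 0, "rz": 0.5, "hand": 0},
    {"tx": 0.122, "ty": -0.003, "tz": 0, "rx": 0, "ry": 0, "rz": 0.556, "hand": 0},
    {"tx": 0.126, "ty": -0.001, "tz": 0, "rx": 0, "ry": 0, "rz": 0.556, "hand": 0},
    {"tx": 0.13, "ty": 0, "tz": 0, "rx": 0, "ry": 0, "rz": 0.556, "hand": 0},
  ],
)

```text
time_s: 20.2
tool_pos: [0.5175, -0.1147, 0.0522]
tcp_rot: [3.142, 0.0, 0.122]
wrist_force: [-0.7, -0.3, -0.4]
grip_width: 0.0006
grip_force: 0.4
```

```bash
python3 arc.py|head -2; python3 kp.py
```

```text
20.2 [ 0.5175 -0.1147  0.0522] [3.142 0.    0.122] [-0.7 -0.3 -0.4]
pivot in tool mm [17.6 82.3]
(281, 247, 211, 28) (array([ 542.3, -140.8]), 90.9, 12.5, -83.0)
```

Call:
carry_out(
  motion=[
    {"tx": 0.003, "ty": 0, "tz": 0, "rx": 0, "ry": 0, "rz": 0, "hand": 0},
    {"tx": 0.006, "ty": 0, "tz": 0, "rx": 0, "ry": 0, "rz": 0, "hand": 0},
    {"tx": 0.009, "ty": 0, "tz": 0, "rx": 0, "ry": 0, "rz": 0, "hand": 0},
    {"tx": 0.012, "ty": 0, "tz": 0, "rx": 0, "ry": 0, "rz": 0, "hand": 0},
    {"tx": 0.014, "ty": 0, "tz": 0, "rx": 0, "ry": 0, "rz": 0, "hand": 0},
    {"tx": 0.014, "ty": 0, "tz": 0, "rx": 0, "ry": 0, "rz": 0, "hand": 0},
    {"tx": 0.014, "ty": 0, "tz": 0, "rx": 0, "ry": 0, "rz": 0, "hand": 0},
    {"tx": 0.014, "ty": 0, "tz": 0, "rx": 0, "ry": 0, "rz": 0, "hand": 0},
  ],
)

```text
time_s: 21.05
tool_pos: [0.5183, -0.1144, 0.052]
tcp_rot: [-3.14, 0.007, 0.12]
wrist_force: [-14.7, -3.1, 9.8]
grip_width: 0.0003
grip_force: 7.3
```

```bash
python3 arc.py|head -2; python3 kp.py
```

```text
21.05 [ 0.5183 -0.1144  0.052 ] [-3.14   0.007  0.12 ] [-14.7  -3.1   9.8]
pivot in tool mm [16.9 82.5]
(281, 248, 212, 29) (array([ 542.4, -140.8]), 91.0, 12.6, -83.4)
```

The keeper is hard against its stop, with 15 N and no further travel. I retract and take a final look.

Call:
carry_out(
  motion=[
    {"tx": -0.03, "ty": 0, "tz": 0, "rx": 0, "ry": 0, "rz": 0, "hand": 0},
    {"tx": -0.07, "ty": 0, "tz": 0, "rx": 0, "ry": 0, "rz": 0, "hand": 0},
    {"tx": -0.1, "ty": 0, "tz": -0.08, "rx": 0, "ry": 0, "rz": 0, "hand": 0},
    {"tx": -0.1, "ty": 0, "tz": -0.23, "rx": 0, "ry": 0, "rz": 0, "hand": 0},
    {"tx": -0.1, "ty": 0, "tz": -0.38, "rx": 0, "ry": 0, "rz": 0, "hand": 0},
    {"tx": -0.1, "ty": 0, "tz": -0.45, "rx": 0, "ry": 0, "rz": 0, "hand": 0},
    {"tx": -0.1, "ty": 0, "tz": -0.45, "rx": 0, "ry": 0, "rz": 0, "hand": 0},
    {"tx": -0.1, "ty": 0, "tz": -0.45, "rx": 0, "ry": 0, "rz": 0, "hand": 0},
  ],
)

```text
time_s: 21.9
tool_pos: [0.4919, -0.1176, 0.1869]
tcp_rot: [3.141, -0.001, 0.119]
wrist_force: [0.3, -0.3, -0.8]
grip_width: 0.0001
grip_force: 0.0
```

```bash
python3 kp.py
python3 - <<'E'
from h import *
t=cam('scene')['frame'][190:390,215:455]; w=cv2.imread('pics/w7.png')
cv2.imwrite('pics/fin.png',np.hstack([cv2.resize(w,(400,300)),cv2.resize(t,(400,300))]))
E
```

```text
(320, 161, 97, 13) (array([ 540.8, -150.1]), 72.8, 9.0, -83.9)
(296, 161, 14, 12) (array([ 535. , -100.8]), 10.0, 8.3, -83.2)
```

View pics/fin.png

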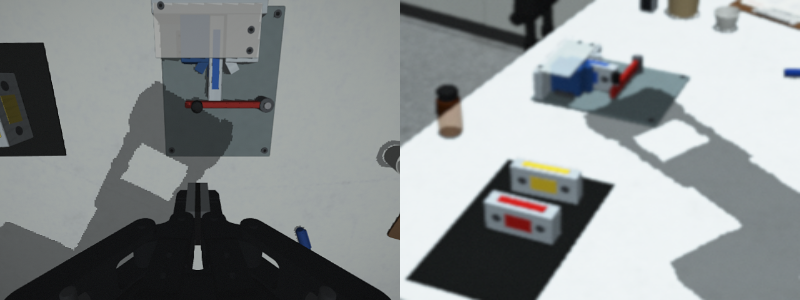

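In the final view the blue block sits in the gap with the keeper bar across it (left half, row ~104). The yellow and red blocks stand upright on the mat, and the bystanders are untouched.

```bash
python3 -c "
from station import r
print(r.job_done())"
```

```text
the job is handed in; nothing more can be done
None
```

The jaw gap measured 17 mm, so the thin (blue) block was the snug one: it is pushed home against the back stop, the red keeper is shut behind it, the yellow and red blocks stand untouched on the mat, and the job is handed in at about 22 s on the robot's clock (no verdict was returned).

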